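# Hook the relief-model spring back on its stud

## Robot

A 7-joint arm with a two-finger parallel gripper is mounted at the origin on the work surface. World frame = base frame: x ahead of the robot, y to its left, z up, the work surface at z = 0. Lengths are in m, angles in rad, forces in N, time in s.
With the tool pointing down it reaches from about 0.425 to 0.975 m from the base axis. Payload 16.7 kg.
Tool frame: the origin (TCP) lies at the very end of the fingers, on their centre line; the grasp point (between the pads) lies 19 mm behind it (arm.tcp_to_grasp is the distance from the TCP to the grasp point, in m); z points along the fingers, y is the direction in which the jaws open and shut (so a half turn about z gives the same grasp; the last joint's range is limited). The gripper opens to 85 mm and grips with 20 to 120 N. Pads are 22 mm wide; open, the fingers measure 114 mm over their backs; the gripper's body (76 mm by 85 mm) begins 54 mm behind the grasp point. The pads swing forward as they close: fully open they stand 13 mm farther back than shut.
Start: joints at [1.071, 0.426, 0.074, 1.606, -0.034, 1.111, -0.067], TCP at [0.232, -0.634, 0.231] pointing down, gripper open.
Joint ranges: [-2.85, 2.85], [-0.5, 2.14], [-1.23, 1.37], [0.21, 2.46], [-1.02, 4.16], [0.16, 2.05], [-2.73, 2.73]. Speed limits (rad/s): [1.89, 1.89, 2.39, 2.39, 3.01, 3.01, 3.01].

## Interface

Orientations are given as a unit quaternion [w, x, y, z].
In Python, from bench import arm gives the robot as it stands.
- The arm moves only by the tool apply_moves, never from a script. Its arguments are lists of equal length, an entry for each row: "translation": the shift along the world's x, y, z in m, a list of three; "turn": the turn about the world's z in rad. A call has 1 to 12 rows; each row shifts and turns the commanded pose from where the row before left it; what a row does not reach is not made up. A row lasts 1/12 s, in which the tool goes at most 41.7 mm and 7.16 degrees, less where a joint would pass 70% of its speed; a pose out of reach is approached as far as the arm can. A call with a gripper value outside its range is refused whole. "gripper" is the finger opening in m, from 0 to 0.0854, set as the call begins (left out, the last holds). The fingers move at their own pace and stop on an object; "grip_force" is the grip in N (left out, the last holds). Time passes only in rows, so rows that do not move let the fingers close. It gives the time, the measured TCP pose, the force and the opening at its end, in the units of the state.
- arm.read_state(): the state, without advancing time (a new reading comes with each control period).
- arm.snapshot(name): name is "side" or "top" or "wrist"; returns a dict with "color" (420x560x3 uint8, red, green, blue), "fx", "fy", "cx", "cy" (pixels), "cam_to_world" (4x4, takes a point from camera to world coordinates). Camera axes: x right, y down, z forward; pixel columns grow to the right and rows downward; lengths in m; the calibration is good to about 2 mm. A picture is of the moment at which its call begins. There is no depth.
- arm.hand_in(): hands the job in, once; it reports no verdict.
The state is a dict: "t": time; "joint_positions": joint angles; "joint_velocities": joint speeds; "tau": joint torques, N m; "tcp_pos": TCP position; "ee_rot": TCP orientation; "ft_force": force on the tool from outside, world axes, zero at the start; "wrist_torque": the same for the moment, N m; "opening": finger opening in m.
Only numpy, scipy, OpenCV 4.12 (cv2) and the standard library are available. Lean on these libraries where they do the work, as an engineer would, in place of code of your own. Each camera call takes 0.05 s, during which the arm holds its last target.

## Task

The return spring of the relief-model rig has come off. Take the spring puller out of its stand by the handle, put its pin in the eye at the tip of the spring's flat end plate, stretch the spring until the plate's slot goes down over the headed stud and is caught under the head, then stand the puller upright back in its stand. The stud is clamped at an unknown place along its bar, so find it gently: never force or overstretch the spring, touch spring and rig only with the puller, and do not disturb the jar, the cardboard ring and the small steel slug that stand about.

Things in the scene. Friction and masses are not known exactly. Their poses are not given: they have to be found in the camera images.
- puller: Loose spring puller, about 140 g, upright in its stand, 95 mm tall; origin at the bottom of its pin, z up the tool. From the bottom: steel pin 8 mm diameter, 9 long (lowest 2 mm 5.6 mm thick); collar 18 mm diameter, z 9 to 15 (its underside rests on the plate); shank 10 mm diameter; square flange 40 x 40, z 40 to 45; wooden handle 24 x 24, z 45 to 95 (sides along x and y), gripped near z 70.
- stand: Fixed black stand of the puller: foot 90 x 90 x 6 mm with an open square pocket, 50 mm outside, 30 inside, rim at z 52, floor at z 10. Origin at the centre of its underside. The puller hangs in the pocket, flange flat on the rim (puller origin 12 mm above the stand's); its yaw there does not matter.
- rig: Fixed spring rig: aluminium base 270 x 100 x 12 mm, origin at the centre of its underside, x along the spring from anchor to stud (world +y within 0.3 rad), z up. Anchor pivot at x -85, z 40 mm, its pillar 61 mm high. Slotted dark bar for the stud at x -3 to 87 mm, top at z 22.
- hook_plate: Flat steel end plate of the spring, 84 x 26 x 4 mm. Origin: the anchor pivot shifted outwards by the stretch; x along the plate outwards, z up, z 0 at mid-thickness. Slot centred at x 92, solid web x 99.5 to 131.5, eye at x 138, outer end at x 151.5. Swings freely left and right, sprung upwards (see lift). More than 25 N from the puller bends it.
- eye (a point): Centre of the square eye, 13 x 13 mm, through the end plate (mid-thickness), where the puller's pin goes.
- slot (a point): Centre of the slot, 15 mm along x by 16 mm, through the plate (mid-thickness). It goes down over the stud's head only when within about 1.5 mm of the stud's axis along the rig's x (2 mm in y). Seated, its outer edge bears on the stud's neck under the head: the slot's centre is then 4 mm short of the stud's axis.
- bar_mid (a point): Middle of the stud's bar, on its top (rig x 42, y 0, z 22 mm). The stud stands on the bar on the rig's centre line, up to 16 mm either way along x from here (NOT measured: find it). Stud, heights above the rig's underside: foot 20 x 36, to z 28; shoulder 18 mm diameter, to z 34; neck 7 mm diameter, to z 44; round head 12 mm diameter, to z 48, bevelled to 9 mm at its top, z 49.5.
- stretch (a joint): Stretch of the spring in m, 0 when slack. Pull is about 3 N + 170 N/m x stretch. Seated it reads 0.015 to 0.047 depending on where the stud is clamped; over 0.060 the spring is ruined.
- lift (a joint): Upward angle of spring and plate about the anchor pivot, rad; 0 is level. Left alone about 0.15 (plate clear above the stud); 0.08 to 0.10 when the plate lies on top of the stud's head; below 0.035 when it is down under the head. Stiffness about 3 Nm/rad towards up (about 3 N at the eye to hold it level).
- tape: Bystander: loose cardboard ring, 70 mm across, 20 mm high. Origin underside centre.
- jar: Bystander: loose jar 60 mm across, 75 mm high. Origin underside centre.
- spare_stud: Bystander: loose steel slug 18 mm across, 22 mm high. Origin underside centre.
Things that resemble listed ones, but are neither listed nor needed, are in the scene too. What is shaped like the stand but green is not meant.

How it is judged:
By the outcome, as a careful person would: the job done as asked, in the order asked, and still so for the second after the job is handed in, with the robot touching nothing.
It also fails if it takes over 70 s, if anything falls off the work surface, if the arm or the gripper's body presses on something with over 40 N, if the wrist force passes 120 N, or if a joint passes its speed limit or range.

## Working session

There is one attempt and no reset: what is moved stays moved. The work goes in short steps, Python scripts to look and compute and a tool call to move; the robot and the scene stay as the last step left them, time stands still between calls to the robot, and variables do not carry over. Pictures are saved under pics/ and viewed, and the job is handed in when it is done.

Besides the shell and the picture viewer there is one more tool, called after "Call:" as a command line: name --pt "numbers of a row" for each row, then --argument value for the rest. apply_moves: Moves the arm, as the interface text tells. Its arguments: {"type":"object","properties":{"translation":{"type":"array","items":{"type":"array","items":{"type":"number"}}},"turn":{"type":"array","items":{"type":"number"}},"gripper":{"type":"number"},"grip_force":{"type":"number"}},"required":["translation","turn"]}

```bash
mkdir -p pics; ls; cat > h.py <<'E'
import numpy as np, cv2
from bench import arm
def snap(n,f):
    s=arm.snapshot(n); cv2.imwrite('pics/'+f,s['color'][:,:,::-1]); np.savez('pics/'+f[:-4]+'.npz',**{k:np.array(v) for k,v in s.items()}); return s
def load(f): return dict(np.load('pics/'+f+'.npz'))
def ray(s,u,v):
    M=np.array(s['cam_to_world']); d=M[:3,:3]@np.array([(u-s['cx'])/s['fx'],(v-s['cy'])/s['fy'],1.]); return M[:3,3],d/np.linalg.norm(d)
def onz(s,u,v,z):
    o,d=ray(s,u,v); return o+d*(z-o[2])/d[2]
def proj(s,p):
    M=np.array(s['cam_to_world']); q=M[:3,:3].T@(np.array(p)-M[:3,3]); return q[0]/q[2]*s['fx']+s['cx'],q[1]/q[2]*s['fy']+s['cy']
def tri(s1,p1,s2,p2):
    o1,d1=ray(s1,*p1);o2,d2=ray(s2,*p2)
    A=np.stack([d1,-d2],1);t=np.linalg.lstsq(A,o2-o1,rcond=None)[0]
    a=o1+d1*t[0];b=o2+d2*t[1];return (a+b)/2,np.linalg.norm(a-b)
def crop(f,x0,y0,x1,y1,k,out):
    im=cv2.imread('pics/'+f)[y0:y1,x0:x1]; cv2.imwrite('pics/'+out,cv2.resize(im,None,fx=k,fy=k,interpolation=cv2.INTER_CUBIC))
E
python3 - <<'E'
from h import *
for n in ['side','top','wrist']:
    s=snap(n,n+'0.png'); print(n,s['fx'],np.round(s['cam_to_world'],3).tolist())
st=arm.read_state();print(st)
E
```

```text
pics
side 493.1103353839745 [[0.993, -0.073, 0.096, 0.421], [-0.121, -0.565, 0.816, -0.778], [-0.005, -0.822, -0.57, 0.638], [0.0, 0.0, 0.0, 1.0]]
top 449.2765655097971 [[0.024, -0.982, 0.186, 0.279], [-1.0, -0.023, 0.005, 0.045], [-0.0, -0.186, -0.983, 1.187], [0.0, 0.0, 0.0, 1.0]]
wrist 304.9635884275174 [[0.344, -0.891, -0.296, 0.308], [-0.939, -0.327, -0.108, -0.605], [-0.001, 0.315, -0.949, 0.372], [0.0, 0.0, 0.0, 1.0]]
{'t': 0.15, 'joint_positions': array([ 1.07047008,  0.42657285,  0.07388045,  1.60643361, -0.03409821,
        1.1107939 , -0.06708896]), 'joint_velocities': array([-1.07974163e-03, -7.79107511e-04,  1.19596990e-04, -1.78849786e-03,
        6.16479514e-04,  1.95019293e-03,  1.62028226e-05]), 'tau': array([ 4.80501418e-03, -9.50321817e+01,  3.76396045e+00, -4.63761628e+01,
        1.94411224e-02,  7.76258792e-03,  9.82902293e-05]), 'tcp_pos': array([ 0.23184227, -0.63361578,  0.23079418]), 'ee_rot': array([-4.59240582e-04,  9.84658032e-01,  1.74494514e-01, -1.17203516e-04]), 'ft_force': array([-0.81734601, -0.49262788, -1.34067362]), 'wrist_torque': array([-0.0124687 ,  0.02551629,  0.00184358]), 'opening': 0.08527330857732912}
```

View pics/side0.png

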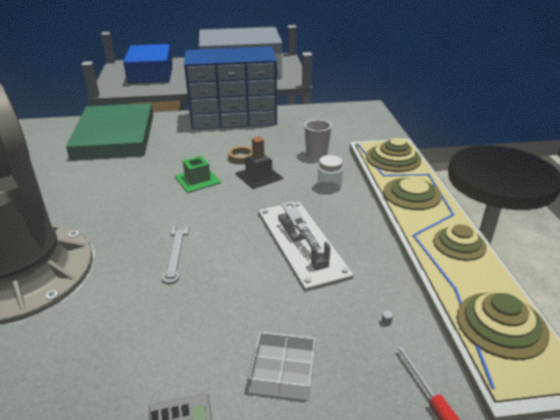

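View pics/top0.png

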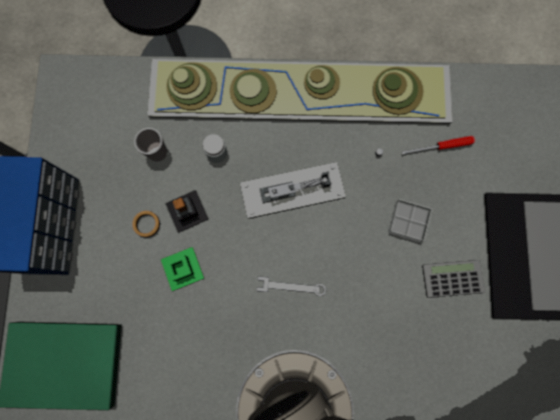

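View pics/wrist0.png

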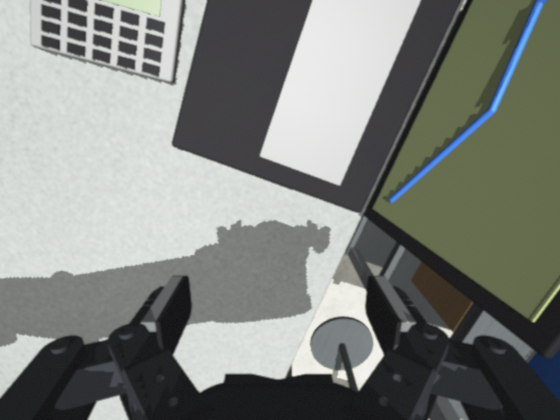

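```bash
python3 - <<'E'
from h import *
crop('top0.png',120,120,360,300,3.3,'c1.png')
crop('side0.png',170,110,360,300,4,'c2.png')
s=load('top0')
for n,u,v,z in [('handle',181,203,.107),('standc',187,211,0.),('rig A',243,185,.012),('B',338,166,.012),('C',346,195,.012),('D',250,215,.012),('jar',214,146,.075),('tape',146,223,.02),('slug',379,153,.02),('cup',148,140,.08)]:
    print(n,onz(s,u,v,z).round(3))
E
```

```text
handle [0.498 0.291 0.107]
standc [0.499 0.298 0.   ]
rig A [0.571 0.149 0.012]
B [ 0.63  -0.107  0.012]
C [ 0.55  -0.128  0.012]
D [0.489 0.127 0.012]
jar [0.658 0.223 0.075]
tape [0.46 0.4  0.02]
slug [ 0.667 -0.217  0.02 ]
cup [0.668 0.393 0.08 ]
```

View pics/c1.png

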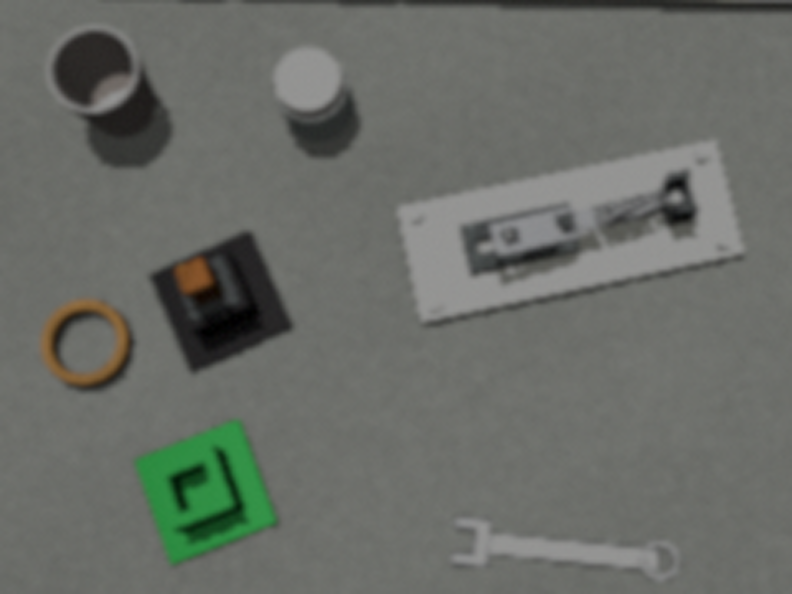

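View pics/c2.png

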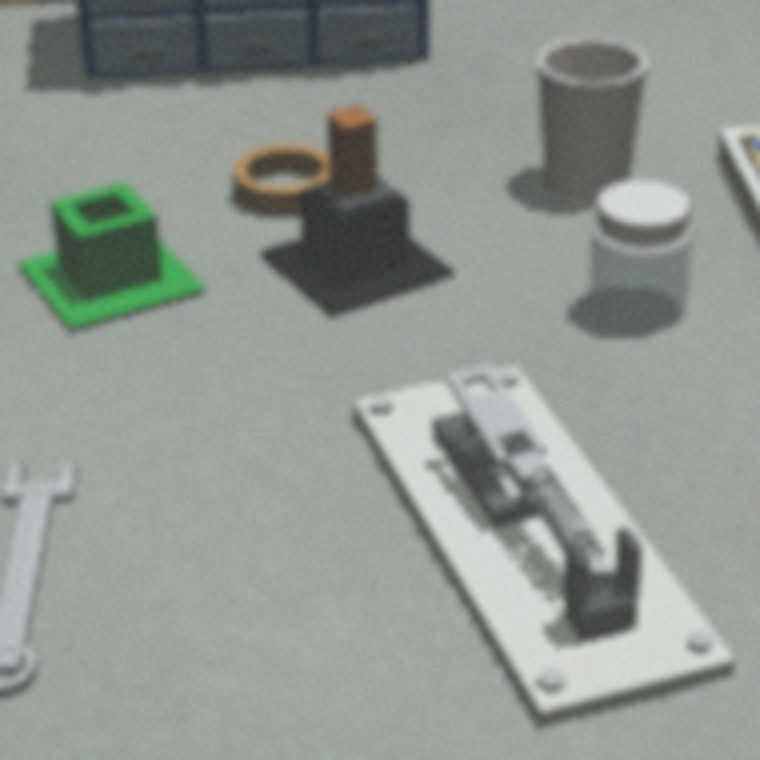

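Call:
apply_moves --pt "0.022 0.028 0" --pt "0.022 0.028 0" --pt "0.022 0.028 0" --pt "0.022 0.028 0" --pt "0.022 0.028 0" --pt "0.022 0.028 0" --pt "0.022 0.028 0" --pt "0.022 0.028 0" --pt "0.022 0.028 0" --pt "0.022 0.028 0" --pt "0.022 0.028 0" --pt "0.022 0.028 0" --turn '[0,0,0,0,0,0,0,0,0,0,0,0]'

```text
t: 1.15
tcp_pos: [0.4966, -0.2963, 0.2313]
ee_rot: [-0.0, 0.985, 0.174, -0.0]
ft_force: [1.3, -0.1, 0.5]
opening: 0.0854
```

Call:
apply_moves --pt "0 0.037 0" --pt "0 0.037 0" --pt "0 0.037 0" --pt "0 0.037 0" --pt "0 0.037 0" --pt "0 0.037 0" --pt "0 0.037 0" --pt "0 0.037 0" --pt "0 0.037 0" --pt "0 0.037 0" --pt "0 0.037 0" --pt "0 0.037 0" --turn '[0,0,0,0,0,0,0,0,0,0,0,0]'

```text
t: 2.15
tcp_pos: [0.4955, 0.1478, 0.2314]
ee_rot: [0.0, 0.985, 0.174, 0.0]
ft_force: [1.3, 0.5, 0.4]
opening: 0.0858
```

```bash
python3 - <<'E'
from h import *
snap('wrist','w1.png')
E
```

```text
(no output)
```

View pics/w1.png

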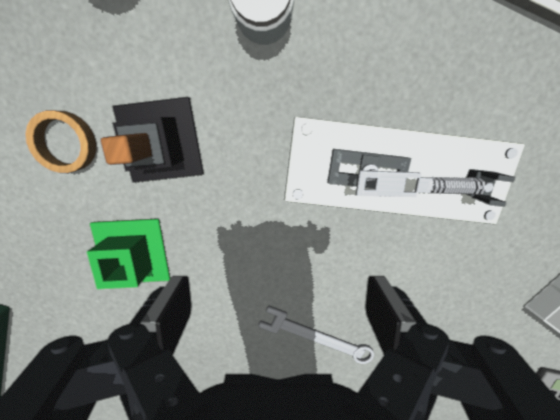

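```bash
python3 - <<'E'
from h import *
crop('w1.png',270,95,540,240,2.9,'c3.png')
crop('w1.png',10,70,230,310,2.5,'c4.png')
s=load('w1')
hsv=cv2.cvtColor(s['color'],cv2.COLOR_RGB2HSV)
# handle mask (orange brown)
m=((hsv[:,:,0]<20)&(hsv[:,:,1]>110)).astype(np.uint8)
for c in cv2.findContours(m,cv2.RETR_EXTERNAL,cv2.CHAIN_APPROX_NONE)[0]:
    if cv2.contourArea(c)>50: print(cv2.boundingRect(c),cv2.contourArea(c))
E
```

```text
(101, 134, 50, 30) 1089.5
(26, 111, 67, 61) 2948.5
```

View pics/c3.png

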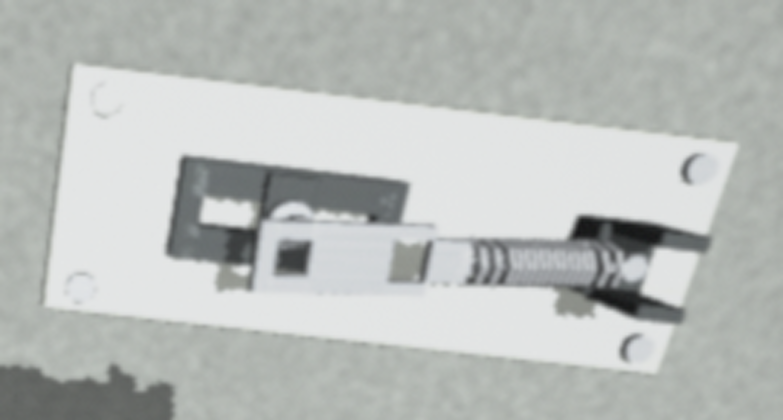

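View pics/c4.png

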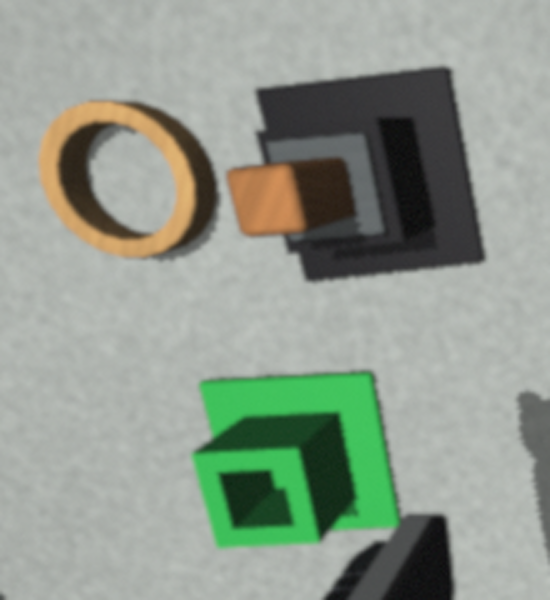

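```bash
cat > rig.py <<'E'
from h import *
s=load('w1')
k=2.9; o=(270,95)
px=lambda u,v:(u/k+o[0],v/k+o[1])
# corners of base top in crop
C=[onz(s,*px(*p),.012)[:2] for p in [(74,64),(737,143),(658,374),(44,306)]]
# rig: (135,-50?),...
if __name__=='__main__':
    for c in C: print(c.round(4))
    for i in range(4): print(np.linalg.norm(C[i]-C[(i+1)%4]).round(4))
cen=np.mean(C,0)
ex=(C[0]+C[3]-C[1]-C[2]);ex/=np.linalg.norm(ex);ey=np.array([-ex[1],ex[0]])
def toW(p): return np.r_[cen+ex*p[0]+ey*p[1],p[2]]
def toR(w): d=np.array(w[:2])-cen; return np.array([d@ex,d@ey])
if __name__=='__main__':
    print(cen,ex,'yaw',np.arctan2(ex[1],ex[0]))
    for n,p,z in [('bar',(181,157),.022),('bar',(408,182),.022),('bar',(169,257),.022),('eye',(293,257),.061),('slot',(406,262),.054),('footedge',(267,173),.028),('shoulder/head',(293,208),.034),('headtop',(293,203),.048),('plateend',(250,290),.062),('plateend2',(258,222),.062)]:
        w=onz(s,*px(*p),z); print(n,toR(w).round(4),w.round(4))
    for q in [(.042,0,.022),(.053,0,.0606),(.007,0,.054),(-.085,0,.061),(.087,0,.022)]:
        u,v=proj(s,toW(q)); print(q,((u-o[0])*k,(v-o[1])*k), toW(q).round(4))
E
python3 rig.py
python3 - <<'E'
from h import *
s=load('w1')
k=2.5
px=lambda u,v:(u/k+10,v/k+70)
F=[onz(s,*px(*p),.006)[:2] for p in [(257,90),(449,68),(485,260),(307,280)]]
print(np.array(F).round(4),[np.linalg.norm(F[i]-F[(i+1)%4]).round(4) for i in range(4)],'cen',np.mean(F,0))
e=F[1]-F[0];print('yaw edge',np.arctan2(e[1],e[0]))
H=[onz(s,*px(*p),.107)[:2] for p in [(228,169),(291,163),(306,232),(245,236)]]
print(np.array(H).round(4),[np.linalg.norm(H[i]-H[(i+1)%4]).round(4) for i in range(4)],'cen',np.mean(H,0))
for i in range(4):
    e=H[(i+1)%4]-H[i];print('yaw edge',np.arctan2(e[1],e[0]))
Fl=[onz(s,*px(*p),.057)[:2] for p in [(266,142),(364,133),(385,235)]]
print(np.array(Fl).round(4),'cen',(Fl[0]+Fl[2])/2)
E
```

```text
[0.5773 0.157 ]
[ 0.6403 -0.1019]
[ 0.5453 -0.1267]
[0.4824 0.1338]
0.2664
0.0981
0.268
0.0977
[0.56130827 0.01554752] [-0.23580771  0.97179973] yaw 1.8088459605174
bar [ 0.0883 -0.0194] [0.5594 0.106  0.022 ]
bar [-0.0019 -0.02  ] [0.5812 0.0185 0.022 ]
bar [0.0865 0.0202] [0.5213 0.0948 0.022 ]
eye [0.0498 0.0076] [0.5422 0.0621 0.061 ]
slot [0.0058 0.006 ] [0.5541 0.0198 0.054 ]
footedge [ 0.0556 -0.0177] [0.5654 0.0737 0.028 ]
shoulder/head [ 0.0447 -0.0063] [0.5569 0.0605 0.034 ]
headtop [ 0.0496 -0.0098] [0.5592 0.0661 0.048 ]
plateend [0.063  0.0211] [0.5259 0.0718 0.062 ]
plateend2 [ 0.065  -0.0035] [0.5494 0.0795 0.062 ]
(0.042, 0, 0.022) (np.float64(287.71023124227213), np.float64(219.85513862636236)) [0.5514 0.0564 0.022 ]
(0.053, 0, 0.0606) (np.float64(288.2018099869192), np.float64(234.83453339329756)) [0.5488 0.0671 0.0606]
(0.007, 0, 0.054) (np.float64(406.87512651386527), np.float64(245.58311512747676)) [0.5597 0.0224 0.054 ]
(-0.085, 0, 0.061) (np.float64(663.8598234441731), np.float64(277.8346725740999)) [ 0.5814 -0.0671  0.061 ]
(0.087, 0, 0.022) (np.float64(176.07331121086133), np.float64(207.0578393604475)) [0.5408 0.1001 0.022 ]
[[0.5173 0.3549]
 [0.5562 0.2758]
 [0.4782 0.237 ]
 [0.4388 0.3159]] [np.float64(0.0881), np.float64(0.0871), np.float64(0.0882), np.float64(0.0877)] cen [0.49762938 0.29590175]
yaw edge -1.1140298367977186
[[0.5038 0.3102]
 [0.5131 0.2906]
 [0.4919 0.2812]
 [0.4832 0.3008]] [np.float64(0.0217), np.float64(0.0232), np.float64(0.0214), np.float64(0.0226)] cen [0.49800297 0.29571715]
yaw edge -1.1288763354149167
yaw edge -2.7221073251801933
yaw edge 1.9866027930726187
yaw edge 0.43033442362401564
[[0.5067 0.3231]
 [0.5235 0.2873]
 [0.4869 0.2701]] cen [0.49682867 0.29660321]
```

Call:
apply_moves --pt "0.001 0.037 0" --pt "0.001 0.037 0" --pt "0.001 0.037 0" --pt "0 0.037 0" --pt "0 0 -0.02" --pt "0 0 -0.02" --pt "0 0 -0.02" --pt "0 0 -0.02" --pt "0 0 0" --turn '[0.03,0.03,0.03,0.005,0,0,0,0,0]'

```text
t: 2.95
tcp_pos: [0.4973, 0.2929, 0.1477]
ee_rot: [0.001, 0.975, 0.221, -0.003]
ft_force: [0.3, -0.8, -0.7]
opening: 0.0854
```

```bash
python3 - <<'E'
from h import *
s=snap('wrist','w2.png');st=arm.read_state();print(st['tcp_pos'],st['ft_force'],st['joint_positions'].round(2))
hsv=cv2.cvtColor(s['color'],cv2.COLOR_RGB2HSV)
E
```

```text
[0.49793753 0.29343857 0.14975993] [-0.11737912  0.22775829  0.75961361] [-0.26  0.4  -0.47  1.88  0.22  0.92 -1.97]
```

View pics/w2.png

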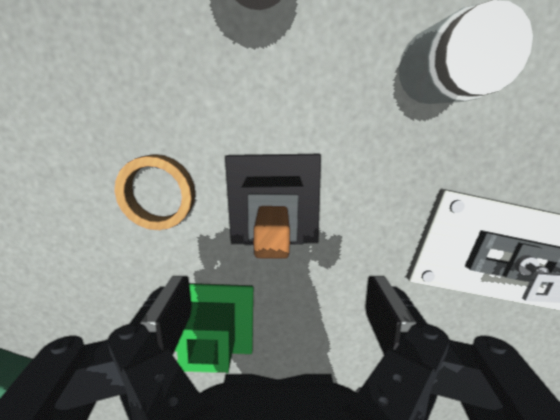

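```bash
python3 - <<'E'
from rig import *
s=load('w2')
crop('w2.png',210,140,340,270,4.5,'c5.png')
crop('w2.png',400,180,560,310,4.5,'c6.png')
st=arm.read_state()
for z in (.107,): print(onz(s,272,245,z), 'tcp',st['tcp_pos'])
E
```

```text
[0.49669245 0.29721094 0.107     ] tcp [0.49793753 0.29343857 0.14975993]
```

View pics/c5.png

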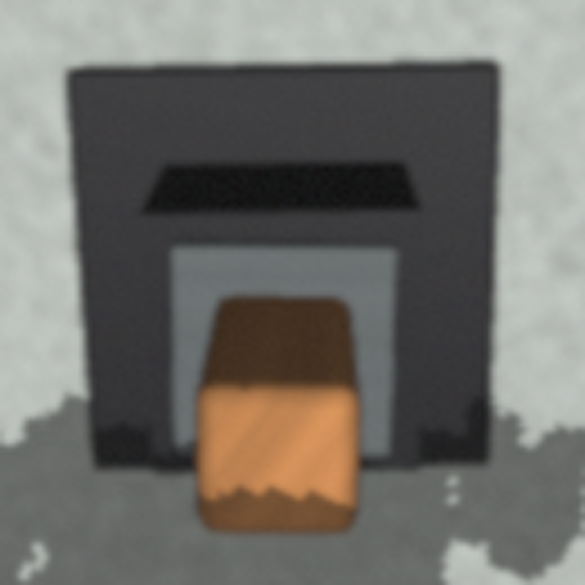

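View pics/c6.png

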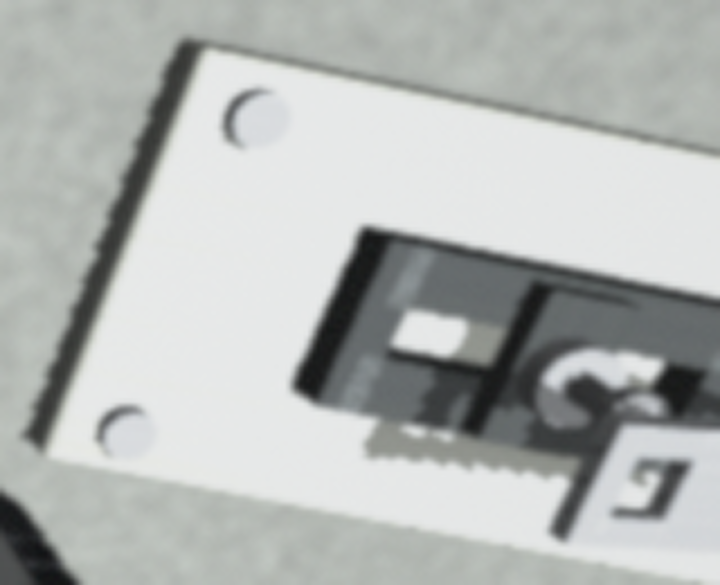

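Call:
apply_moves --pt "0 0.003 0" --pt "0 0 -0.018" --pt "0 0 -0.018" --pt "0 0 -0.018" --pt "0 0 -0.018" --pt "0 0 -0.01" --pt "0 0 -0.004" --pt "0 0 0" --turn '[0,0,0,0,0,0,0,0]'

```text
t: 3.67
tcp_pos: [0.4991, 0.2974, 0.0655]
ee_rot: [-0.0, 0.975, 0.221, 0.0]
ft_force: [-0.1, 0.2, 0.4]
opening: 0.0852
```

Call:
apply_moves --pt "-0.0015 -0.001 -0.001" --pt "0 0 0" --turn '[0,0]'

```text
t: 3.83
tcp_pos: [0.4977, 0.2964, 0.0653]
ee_rot: [-0.0, 0.975, 0.221, 0.001]
ft_force: [0.7, -0.8, -0.1]
opening: 0.0851
```

Call:
apply_moves --pt "0 0 0" --pt "0 0 0" --pt "0 0 0" --pt "0 0 0" --pt "0 0 0" --pt "0 0 0" --pt "0 0 0" --pt "0 0 0" --turn '[0,0,0,0,0,0,0,0]' --gripper 0.0 --grip_force 90

```text
t: 4.5
tcp_pos: [0.4975, 0.2962, 0.0646]
ee_rot: [-0.0, 0.975, 0.221, 0.0]
ft_force: [-1.2, -0.9, 5.1]
opening: 0.0229
```

Call:
apply_moves --pt "0 0 0.005" --pt "0 0 0.015" --pt "0 0 0.025" --pt "0 0 0.025" --pt "0 0 0.025" --pt "0 0 0.02" --pt "0 0 0" --turn '[0,0,0,0,0,0,0]'

```text
t: 5.08
tcp_pos: [0.4988, 0.2973, 0.1836]
ee_rot: [-0.001, 0.975, 0.221, 0.003]
ft_force: [1.3, 0.9, -1.7]
opening: 0.0234
```

Call:
apply_moves --pt "0.006 -0.03 0" --pt "0.006 -0.033 0" --pt "0.006 -0.033 0" --pt "0.006 -0.033 0" --pt "0.006 -0.033 0" --pt "0.006 -0.033 0" --pt "0.006 -0.033 0" --pt "0 0 0" --pt "0 0 0" --turn '[-0.03,-0.03,-0.03,-0.03,-0.03,-0.03,-0.025,0,0]'

```text
t: 5.83
tcp_pos: [0.5394, 0.066, 0.179]
ee_rot: [0.0, 0.993, 0.118, -0.0]
ft_force: [-1.1, 0.8, -1.1]
opening: 0.023
```

```bash
python3 - <<'E'
from h import *
snap('wrist','w3.png');snap('side','s3.png');st=arm.read_state();print(st['tcp_pos'],st['ft_force'],st['t'],st['opening'],st['ee_rot'])
crop('s3.png',220,120,380,290,3.5,'c7.png')
E
```

```text
[0.53914512 0.06885599 0.17913232] [ 0.09276374  0.57321089 -1.65313063] 5.9333 0.02303917935673779 [-2.39899398e-04  9.92719961e-01  1.20444995e-01 -1.57373344e-04]
```

View pics/w3.png

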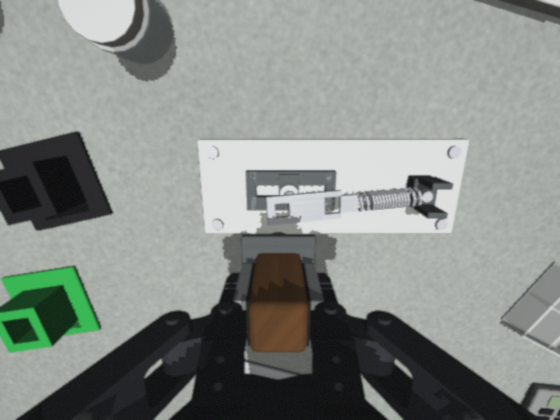

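View pics/c7.png

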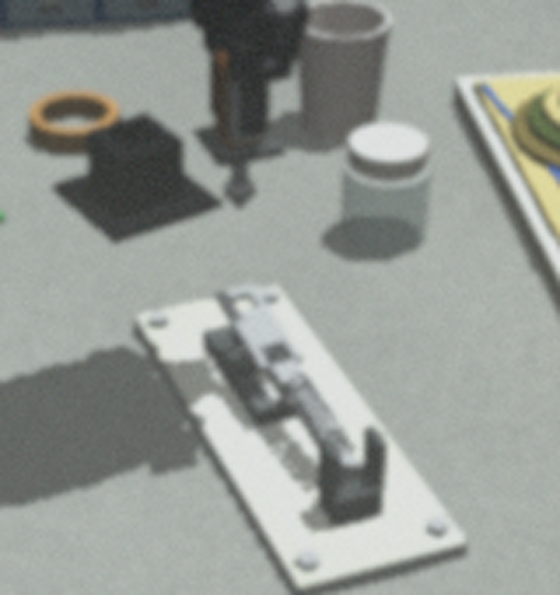

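```bash
python3 - <<'E'
from h import *
crop('w3.png',195,130,480,240,2.8,'c8.png')
crop('s3.png',250,130,350,290,5,'c9.png')
im=cv2.imread('pics/c9.png');cv2.imwrite('pics/c9.png',im[:600]);
E
```

```text
(no output)
```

View pics/c8.png

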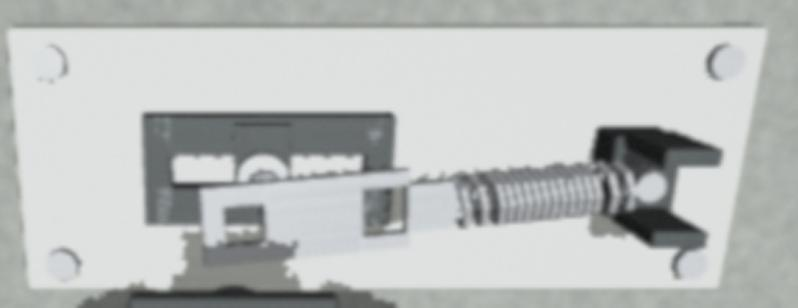

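View pics/c9.png

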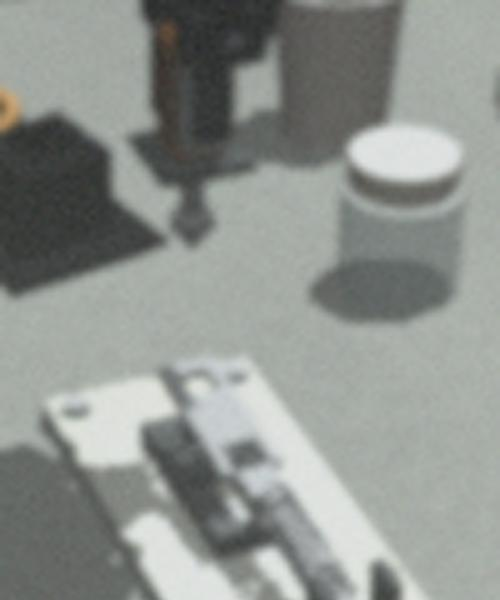

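```bash
cat > rig2.py <<'E'
from h import *
w=load('w3');sd=load('s3')
k=2.8
px=lambda u,v:(u/k+195,v/k+130)
C=[onz(w,*px(*p),.012)[:2] for p in [(8,28),(767,28),(721,288),(30,288)]]
cen=np.mean(C,0)
ex=(C[0]+C[3]-C[1]-C[2]);ex/=np.linalg.norm(ex);ey=np.array([-ex[1],ex[0]])
def toW(p): return np.r_[cen+ex*p[0]+ey*p[1],p[2]]
def toR(q): d=np.array(q[:2])-cen; return np.array([d@ex,d@ey])
E
python3 - <<'E'
from rig2 import *
print([np.linalg.norm(C[i]-C[(i+1)%4]).round(4) for i in range(4)],cen,ex,'yaw',np.arctan2(ex[1],ex[0]))
print('bar L',toR(onz(w,*px(143,115),.022)),'bar R',toR(onz(w,*px(394,115),.022)))
for n,p,z in [('eye',(244,224),.0606),('slot',(385,212),.054),('pivot',(651,186),.045),('footL',(235,123),.028),('footR',(291,123),.028),('shoulder top edge',(263,153),.034)]:
    q=onz(w,*px(*p),z);print(n,toR(q).round(4),q.round(4))
e,err=tri(w,px(244,224),sd,(290,206.2));print('eye tri',e,err,toR(e))
for z in(.05,.055,.0606): q=onz(sd,290,206.2,z);print(z,q,toR(q))
st=arm.read_state();t=st['tcp_pos'];zb=t[2]-.0526
q=onz(sd,288.6,178.6,zb);print('pin side',q,'tcp',t, 'exp px',proj(sd,[t[0],t[1],zb]))
E
```

```text
[np.float64(0.2666), np.float64(0.0979), np.float64(0.2677), np.float64(0.0978)] [0.56161582 0.01500863] [-0.23554928  0.97186241] yaw 1.8085800429494476
bar L [ 0.08635388 -0.02000963] bar R [-0.00167286 -0.02001376]
eye [0.0513 0.0081] [0.5416 0.063  0.0606]
slot [0.0055 0.0061] [0.5544 0.0189 0.054 ]
pivot [-0.0842 -0.0003] [ 0.5817 -0.0667  0.045 ]
footL [ 0.0541 -0.0183] [0.5666 0.0719 0.028 ]
footR [ 0.0348 -0.0183] [0.5712 0.0531 0.028 ]
shoulder top edge [ 0.0446 -0.0091] [0.5599 0.0605 0.034 ]
eye tri [0.54273809 0.0629969  0.06247543] 0.0011422629434341472 [0.05108464 0.00704295]
0.05 [0.54587765 0.0808277  0.05      ] [ 0.0676742 -0.0002083]
0.055 [0.54481842 0.07353055 0.055     ] [0.06083187 0.00253997]
0.0606 [0.54363208 0.06535773 0.0606    ] [0.05316846 0.00561803]
pin side [0.54058533 0.06754993 0.12653232] tcp [0.53914512 0.06885599 0.17913232] exp px (np.float64(287.80363497132515), np.float64(178.31622857209524))
```

Call:
apply_moves --pt "0.0025 -0.005 0" --pt "0 0 -0.015" --pt "0 0 -0.02" --pt "0 0 -0.015" --pt "0 0 -0.005" --pt "0 0 0" --pt "0 0 0" --turn '[0,0,0,0,0,0,0]'

```text
t: 6.52
tcp_pos: [0.5421, 0.0637, 0.1247]
ee_rot: [-0.0, 0.993, 0.121, 0.0]
ft_force: [1.2, 0.3, -1.0]
opening: 0.0232
```

```bash
python3 - <<'E'
from h import *
snap('wrist','w4.png');sd=snap('side','s4.png');st=arm.read_state();print(st['tcp_pos'],st['ft_force'],st['t'])
t=st['tcp_pos'];print(proj(sd,[t[0],t[1],t[2]-.0526]),proj(sd,[.542,.0632,.0606]))
crop('s4.png',250,170,350,270,6,'c9.png')
crop('w4.png',195,80,480,300,2.8,'c8.png')
E
```

```text
[0.5425117  0.06350782 0.12526948] [-0.05638182 -0.41925541 -1.03618633] 6.6167
(np.float64(289.6320554691213), np.float64(201.90922322524767)) (np.float64(289.36731896102964), np.float64(206.8329598708181))
```

View pics/c8.png

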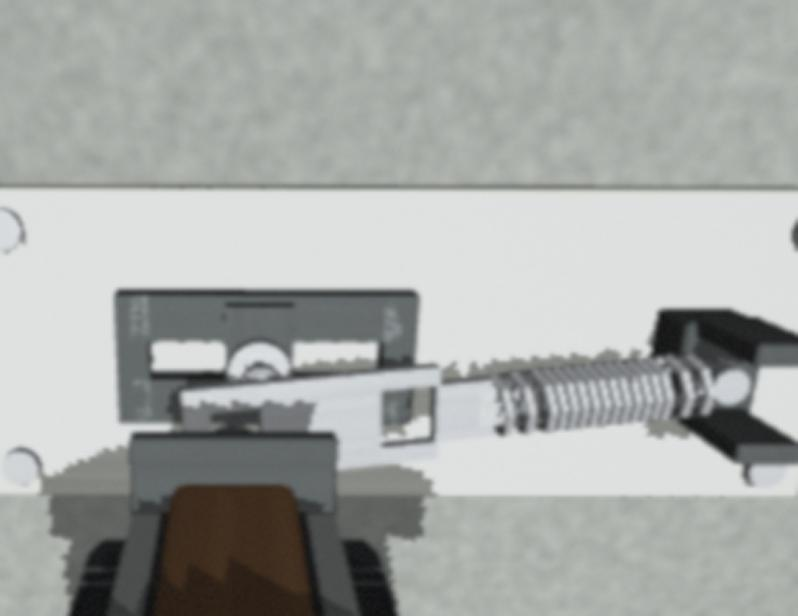

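View pics/c9.png

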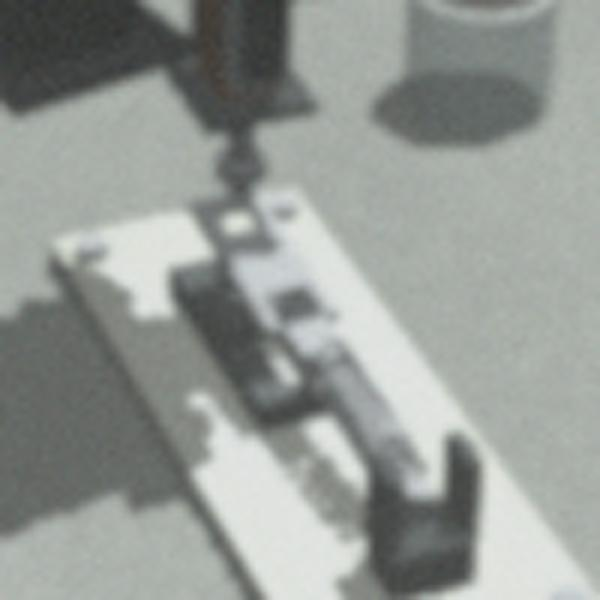

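Call:
apply_moves --pt "-0.0005 0 -0.003" --pt "0 0 -0.003" --pt "0 0 -0.003" --pt "0 0 -0.003" --pt "0 0 0" --turn '[0,0,0,0,0]'

```text
t: 7.03
tcp_pos: [0.5411, 0.063, 0.1117]
ee_rot: [-0.0, 0.993, 0.12, -0.0]
ft_force: [-0.1, 0.2, -1.2]
opening: 0.0232
```

```bash
python3 - <<'E'
from h import *
sd=snap('side','s5.png');snap('wrist','w5.png');st=arm.read_state();print(st['tcp_pos'],st['ft_force'],st['t'])
crop('s5.png',250,170,350,270,6,'c9.png')
E
```

```text
[0.54134345 0.06313831 0.11214152] [ 0.10484193  0.046152   -1.37156775] 7.1333
```

View pics/c9.png

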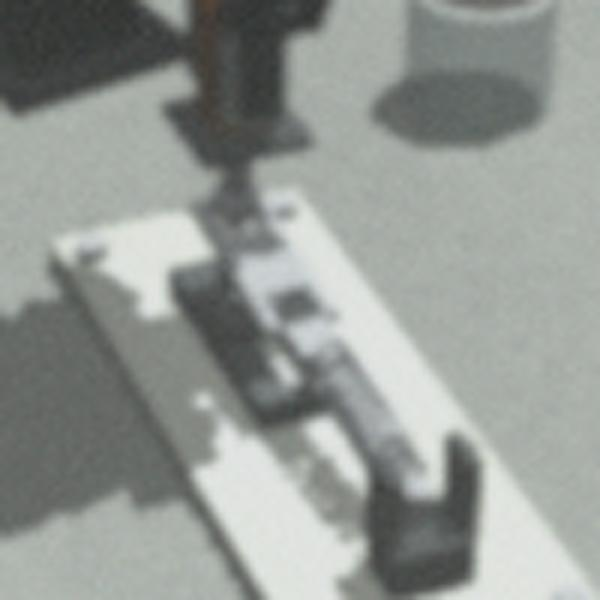

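Call:
apply_moves --pt "0 0 -0.002" --pt "0 0 -0.002" --pt "0 0 -0.001" --pt "0 0 0" --turn '[0,0,0,0]'

```text
t: 7.47
tcp_pos: [0.5413, 0.0632, 0.107]
ee_rot: [-0.0, 0.993, 0.12, -0.0]
ft_force: [-0.7, -0.4, -1.8]
opening: 0.0229
```

```bash
python3 - <<'E'
from h import *
sd=snap('side','s5.png');snap('wrist','w5.png');st=arm.read_state();print(st['tcp_pos'],st['ft_force'],st['t'])
crop('s5.png',250,170,350,270,6,'c9.png')
crop('w5.png',180,80,460,300,2.8,'c8.png')
E
```

```text
[0.54143638 0.06312675 0.10726899] [ 0.04913293  0.27413011 -1.08059117] 7.5667
```

View pics/c9.png

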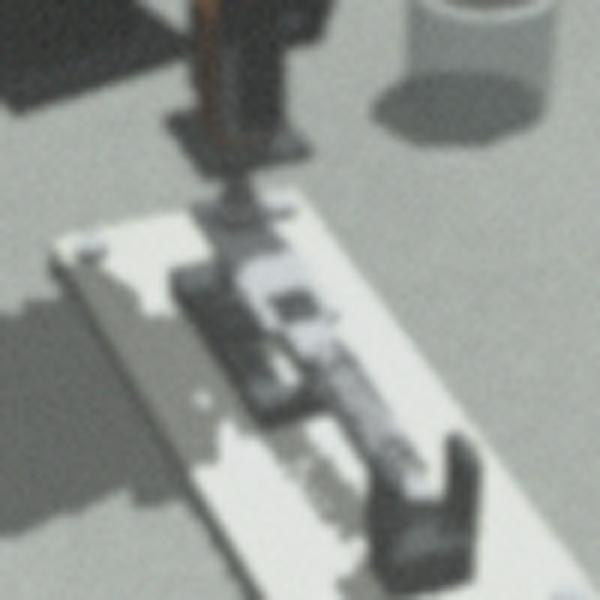

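View pics/c8.png

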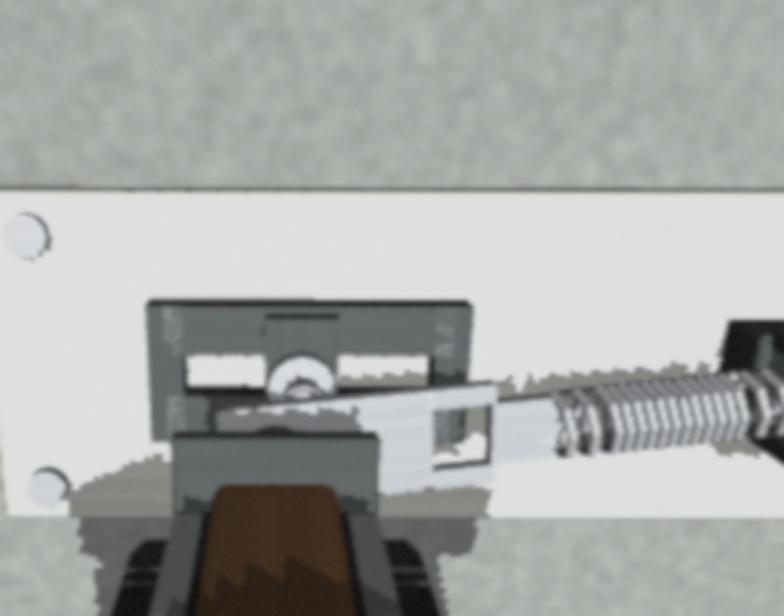

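```bash
python3 - <<'E'
from rig2 import *
print(toR([.5414,.0631]))
# scale-corrected eye
for s,l in [(0,.15),(.01,.14),(.03,.12),(.038,.11)]:
    print(s,'eye',-.085+(.138+s)*np.cos(l),.04+(.138+s)*np.sin(l),'slot',-.085+(.092+s)*np.cos(l),'slot bottom',.038+(.092+s)*np.sin(l))
E
```

```text
[0.05150002 0.00831911]
0 eye 0.05145040875517383 0.06062246228135669 slot 0.005966939170115884 slot bottom 0.051748308187571125
0.01 eye 0.06155196743947032 0.060652380967347 slot 0.016002031613688975 slot bottom 0.052233397693712116
0.03 eye 0.08179185082344954 0.060111650824538454 slot 0.03612265357417167 slot bottom 0.05260488928924816
0.038 eye 0.08993627324037866 0.05932098094734277 slot 0.044214292734370594 slot bottom 0.05227117910883272
```

Call:
apply_moves --pt "0.001 0 -0.001" --pt "0.0015 0.0005 -0.001" --pt "0.0015 0.0005 0" --pt "0.0015 0.0005 0" --pt "0.0015 0.0005 0" --pt "0 0 0" --pt "0 0 0" --turn '[0,0,0,0,0,0,0]'

```text
t: 8.15
tcp_pos: [0.5486, 0.0652, 0.1053]
ee_rot: [-0.0, 0.993, 0.12, 0.0]
ft_force: [0.2, 0.1, -0.6]
opening: 0.0231
```

```bash
python3 - <<'E'
from rig2 import *
st=arm.read_state();print(st['tcp_pos'],toR(st['tcp_pos']),st['ft_force'],st['t'])
E
```

```text
[0.54855047 0.06518818 0.10529084] [0.05184515 0.00087796] [ 0.16117854  0.07450773 -0.61112219] 8.15
```

Now pull 10 mm along rig x (−0.236, 0.972).

Call:
apply_moves --pt "-0.0005 0.0024 0" --pt "-0.0005 0.0024 0" --pt "-0.0005 0.0024 0" --pt "-0.0005 0.0024 0" --pt "0 0 0" --pt "0 0 0" --turn '[0,0,0,0,0,0]'

```text
t: 8.65
tcp_pos: [0.5464, 0.0747, 0.1053]
ee_rot: [0.0, 0.993, 0.12, -0.0]
ft_force: [1.2, -4.9, -1.3]
opening: 0.0229
```

```bash
python3 - <<'E'
from rig2 import *
snap('wrist','w6.png');snap('side','s6.png')
st=arm.read_state();print(st['tcp_pos'],toR(st['tcp_pos']),st['ft_force'],st['t'])
crop('w6.png',160,80,440,300,2.8,'c8.png')
crop('s6.png',250,170,350,270,6,'c9.png')
E
```

```text
[0.54644516 0.07452285 0.10529054] [0.06141307 0.00072526] [ 0.46027901 -4.83713174 -1.53113464] 8.75
```

View pics/c8.png

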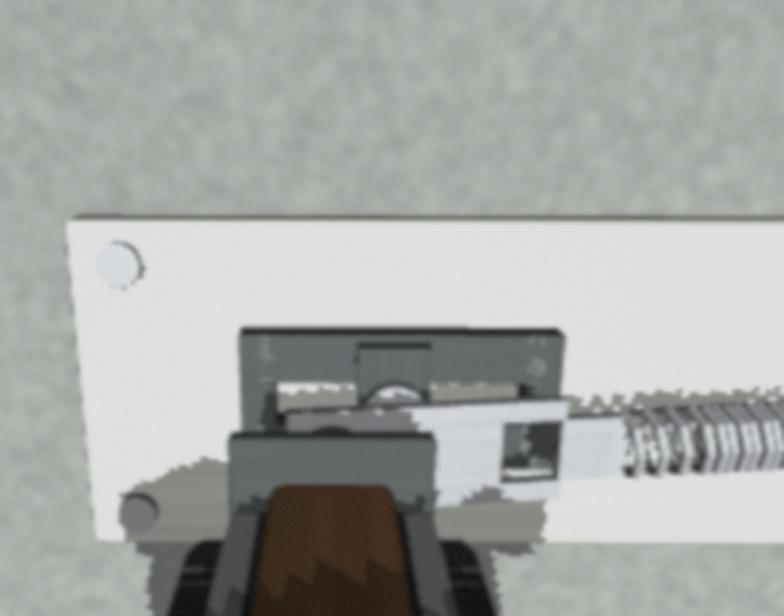

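View pics/c9.png

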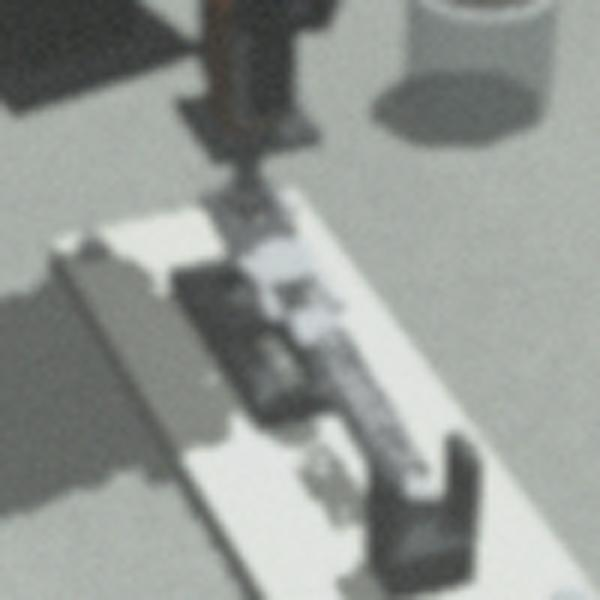

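Call:
apply_moves --pt "-0.0007 0.003 0" --pt "-0.0007 0.003 0" --pt "-0.0007 0.003 0" --pt "-0.0007 0.003 0" --pt "-0.0007 0.003 0" --pt "-0.0007 0.003 0" --pt "-0.0007 0.003 0" --pt "0 0 0" --pt "0 0 0" --turn '[0,0,0,0,0,0,0,0,0]'

```text
t: 9.5
tcp_pos: [0.5415, 0.0953, 0.1052]
ee_rot: [0.0, 0.993, 0.12, -0.0]
ft_force: [2.1, -8.2, -1.7]
opening: 0.0228
```

```bash
python3 - <<'E'
from rig2 import *
snap('wrist','w7.png');snap('side','s7.png')
st=arm.read_state();print(st['tcp_pos'],toR(st['tcp_pos']),st['ft_force'],st['t'])
crop('w7.png',160,80,440,300,2.8,'c8.png')
crop('s7.png',250,170,350,270,6,'c9.png')
E
```

```text
[0.54152049 0.09505607 0.10522984] [0.08252854 0.00067478] [ 1.88979771 -7.2713315  -0.62715735] 9.6
```

View pics/c8.png

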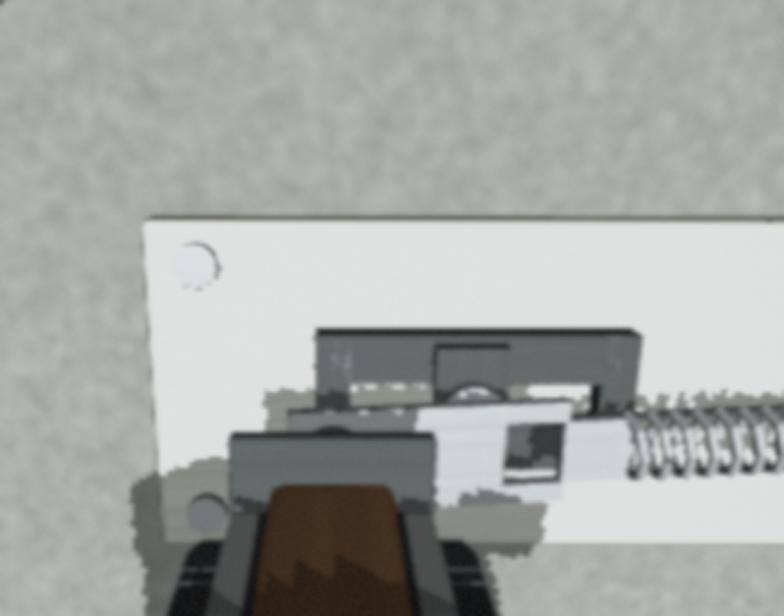

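View pics/c9.png

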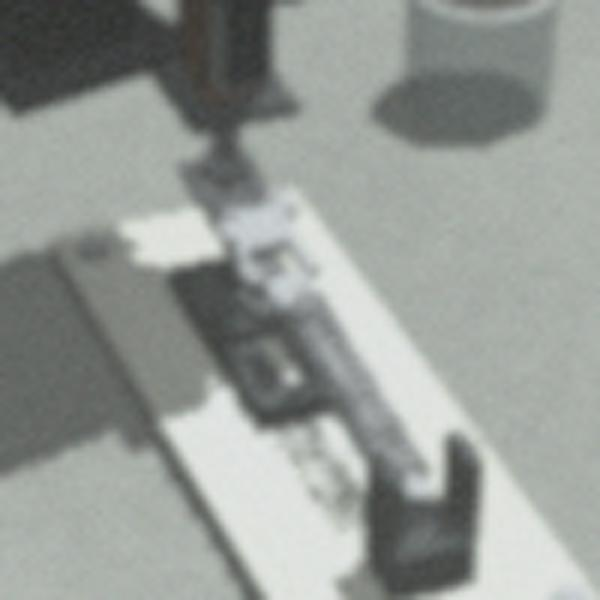

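```bash
cat > m.py <<'E'
import sys
from rig2 import *
def meas(name,ox,oy,k,pts):
    w=load(name)
    for n,u,v,z in pts:
        q=onz(w,u/k+ox,v/k+oy,z); print(n,(toR(q)*1000).round(1))
E
python3 - <<'E'
from m import *
meas('w7',160,80,2.8,[('slot',535,453,.0545),('slotTL',506,424,.0545),('slotTR',565,422,.0545),('slotBR',562,481,.0545),('slotBL',503,483,.0545),('foot',471.5,346,.028),('footL',435,346,.028),('footR',509,346,.028),('shoulder',475,384,.034),('barL',317,331,.022),('barR',640,331,.022),('baseL',145,218,.012),
('plate up near',570,402,.054),('plate up far',288,412,.0617),('platelow',560,499,.054)])
w=load('w7');p=proj(w,toW([.045,0,.0495]));print('head top exp in c8',(p[0]-160)*2.8,(p[1]-80)*2.8)
E
```

```text
slot [33.1  1. ]
slotTL [40.7 -6.5]
slotTR [26.5 -7.1]
slotBR [25.8  8.5]
slotBL [40.3  9. ]
foot [ 45.5 -18.5]
footL [ 55.2 -18.5]
footR [ 35.5 -18.6]
shoulder [45.  -9.9]
barL [ 86.6 -20.9]
barR [ -1.1 -21.2]
baseL [133.5 -49.9]
plate up near [ 25.6 -12. ]
plate up far [ 92.8 -12.1]
platelow [25.7 13.6]
head top exp in c8 482.8789570022205 441.28911268890283
```

Call:
apply_moves --pt "0 0.0026 0" --pt "0 0.0026 0" --pt "0 0.0026 0" --pt "-0.0005 0.0024 0" --pt "0 0 0" --pt "0 0 0" --turn '[0,0,0,0,0,0]'

```text
t: 10.1
tcp_pos: [0.541, 0.105, 0.1052]
ee_rot: [0.001, 0.993, 0.12, -0.0]
ft_force: [2.2, -9.7, -2.4]
opening: 0.0231
```

```bash
python3 - <<'E'
from rig2 import *
snap('wrist','w8.png');snap('side','s8.png')
st=arm.read_state();print(st['tcp_pos'],toR(st['tcp_pos']),st['ft_force'],st['t'])
crop('w8.png',160,80,440,300,2.8,'c8.png')
crop('s8.png',250,170,350,270,6,'c9.png')
E
```

```text
[0.54110379 0.10491015 0.10522192] [ 0.0922035  -0.00124136] [ 2.16044086 -8.73153685 -2.30346383] 10.2
```

View pics/c8.png

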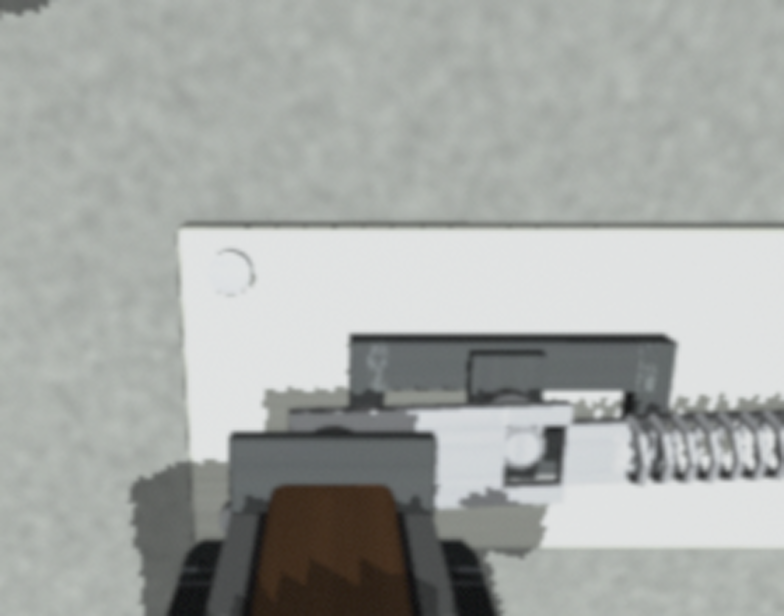

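View pics/c9.png

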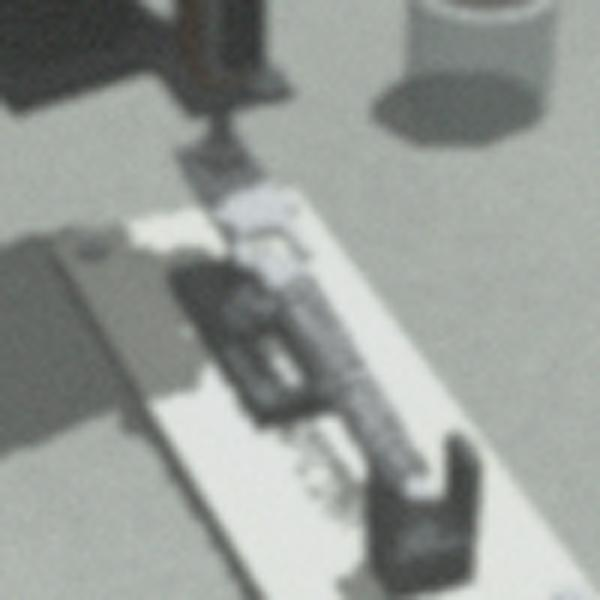

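Wrist crop shows the stud head (≈525,448 in the crop) inside the slot (≈534,454), slightly toward the outer end. I'll measure it.

```bash
python3 - <<'E'
from m import *
crop('w8.png',320,210,390,265,10,'c10.png')
meas('w8',160,80,2.8,[('slot',534,455,.0545),('head',525,449,.0495),('foot',508,353,.028),('shoulder',508,391,.034)])
w=load('w8');p=proj(w,toW([.045,0,.0495]));print('head exp',(p[0]-320)*10,(p[1]-210)*10)
E
```

```text
slot [42.9 -0.3]
head [44.   0.2]
foot [ 45.2 -18.5]
shoulder [45.8 -9.8]
head exp 260.6213676692994 300.79428391805266
```

View pics/c10.png

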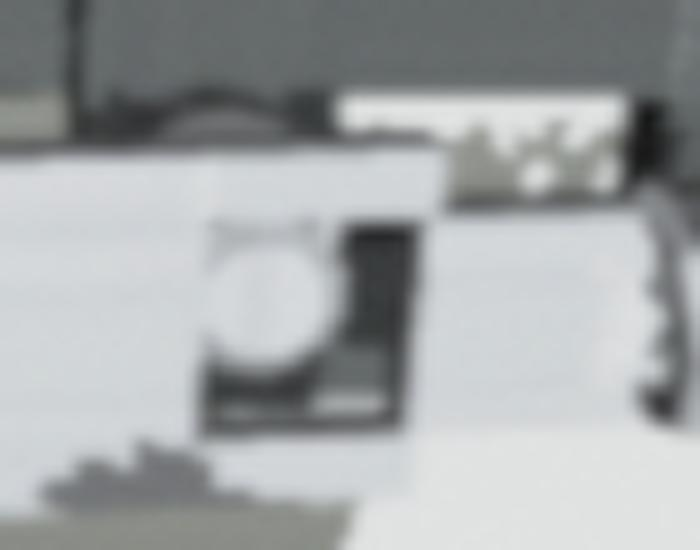

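Call:
apply_moves --pt "-0.0003 0.0012 0" --pt "-0.0003 0.0012 0" --pt "0 0 -0.002" --pt "0 0 0" --pt "0 0 0" --turn '[0,0,0,0,0]'

```text
t: 10.62
tcp_pos: [0.5405, 0.1072, 0.1031]
ee_rot: [0.001, 0.993, 0.12, -0.0]
ft_force: [1.9, -9.7, -1.1]
opening: 0.0231
```

```bash
python3 - <<'E'
from m import *
snap('wrist','w9.png')
st=arm.read_state();print(st['tcp_pos'],toR(st['tcp_pos']),st['ft_force'],st['t'])
crop('w9.png',320,210,390,265,10,'c10.png')
w=load('w9');p=proj(w,toW([.045,0,.0495]));print('head exp',(p[0]-320)*10,(p[1]-210)*10)
E
```

```text
[0.54047516 0.1071893  0.10317662] [ 0.0945666  -0.00116727] [ 2.32683279 -8.84377053 -0.88041818] 10.6667
head exp 299.20318828065433 311.1023023270309
```

View pics/c10.png

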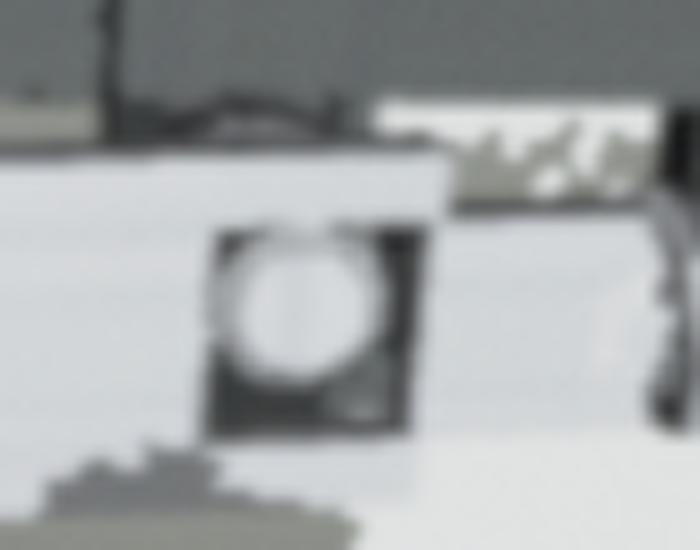

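```bash
python3 - <<'E'
from m import *
meas('w9',320,210,10,[('slotTL',214,230,.0535+.001),('TR',429,222,.0535+.001),('BR',408,437,.0545),('BL',203,440,.0545),('head L',216,305,.048),('head R',388,305,.048),('headtop L',236,305,.0495),('headtop R',371,305,.0495),('head bottom',302,388,.048),('head top',302,220,.048)])
E
```

```text
slotTL [52.4 -8. ]
TR [38.1 -8.6]
BR [38.1  7.2]
BL [52.1  7.5]
head L [50.5  0.2]
head R [38.5  0.2]
headtop L [49.4 -0.4]
headtop R [40.1 -0.5]
head bottom [44.   6.5]
head top [44.9 -6.2]
```

Call:
apply_moves --pt "0 0 -0.002" --pt "0 0 -0.002" --pt "0 0 -0.002" --pt "0 0 -0.002" --pt "0 0 0" --turn '[0,0,0,0,0]'

```text
t: 11.08
tcp_pos: [0.5404, 0.1072, 0.095]
ee_rot: [0.001, 0.993, 0.12, -0.0]
ft_force: [1.7, -9.0, -0.8]
opening: 0.0229
```

```bash
python3 - <<'E'
from m import *
snap('wrist','w10.png');snap('side','s10.png')
st=arm.read_state();print(st['tcp_pos'],toR(st['tcp_pos']),st['ft_force'],st['t'])
crop('w10.png',310,200,400,270,8,'c10.png')
crop('s10.png',250,170,350,270,6,'c9.png')
E
```

```text
[0.54050552 0.1072389  0.09519546] [ 0.09460766 -0.00120847] [  2.20298058 -10.03901663  -0.95316332] 11.1833
```

View pics/c10.png

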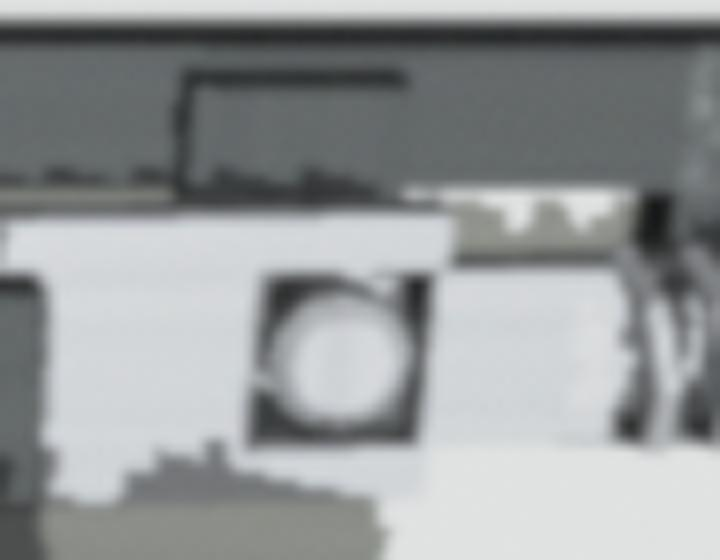

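View pics/c9.png

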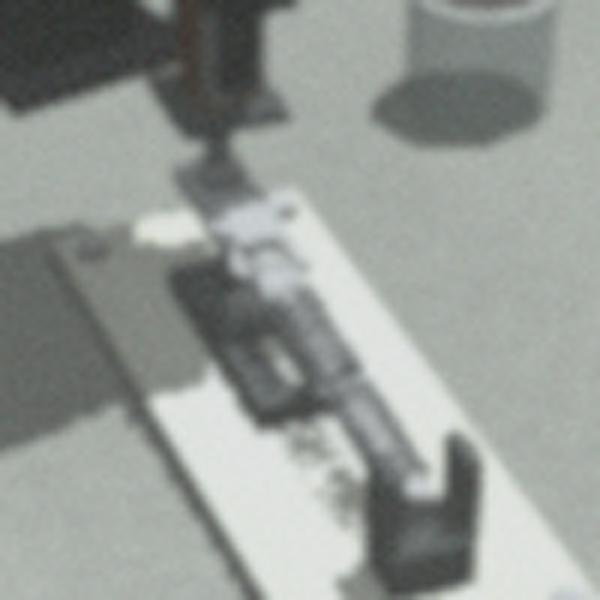

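Call:
apply_moves --pt "0 0 -0.002" --pt "0 0 -0.002" --pt "0 0 -0.002" --pt "0 0 -0.002" --pt "0 0 -0.002" --pt "0 0 0" --turn '[0,0,0,0,0,0]'

```text
t: 11.68
tcp_pos: [0.5405, 0.1073, 0.0851]
ee_rot: [0.001, 0.993, 0.12, -0.0]
ft_force: [2.3, -9.4, 1.6]
opening: 0.023
```

```bash
python3 - <<'E'
from m import *
snap('wrist','w11.png');snap('side','s11.png')
st=arm.read_state();print(st['tcp_pos'],toR(st['tcp_pos']),st['ft_force'],st['t'])
crop('w11.png',310,200,400,270,8,'c10.png')
crop('s11.png',250,170,350,270,6,'c9.png')
E
```

```text
[0.54066471 0.10729672 0.08530995] [ 0.09462635 -0.00137679] [ 2.22020294 -9.50693121  1.0421104 ] 11.7833
```

View pics/c10.png

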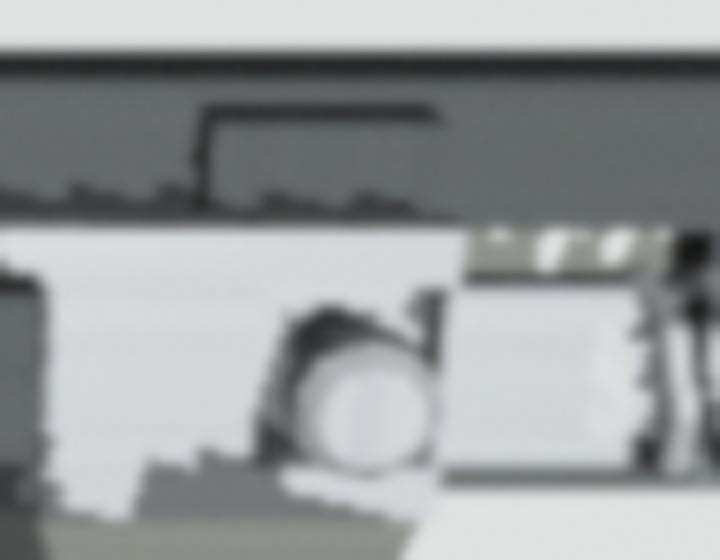

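View pics/c9.png

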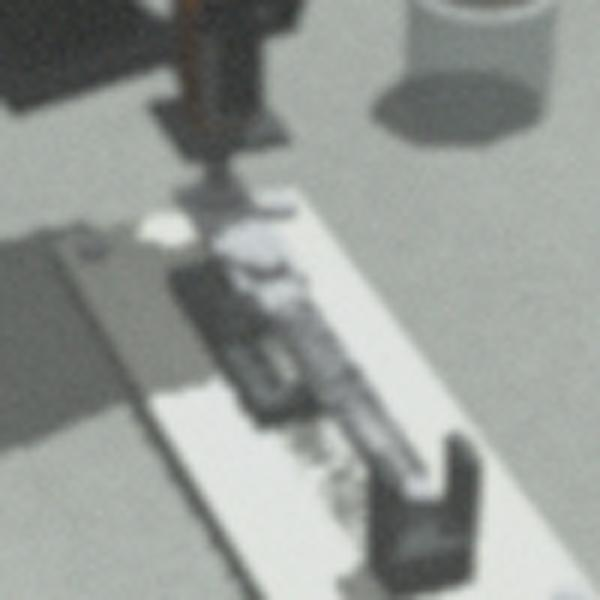

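Call:
apply_moves --pt "0.0003 -0.0012 0" --pt "0.0003 -0.0012 0" --pt "0.0003 -0.0012 0" --pt "0.0003 -0.0012 0" --pt "0.0003 -0.0012 0" --pt "0 0 0" --pt "0 0 0" --turn '[0,0,0,0,0,0,0]'

```text
t: 12.37
tcp_pos: [0.542, 0.1022, 0.0854]
ee_rot: [0.0, 0.993, 0.12, 0.0]
ft_force: [1.2, -5.2, 0.6]
opening: 0.0232
```

```bash
python3 - <<'E'
from m import *
snap('wrist','w12.png');snap('side','s12.png')
st=arm.read_state();print(st['tcp_pos'],toR(st['tcp_pos']),st['ft_force'],st['t'])
crop('w12.png',310,200,400,270,8,'c10.png')
E
```

```text
[0.54202467 0.10211388 0.08537011] [ 0.089269   -0.00147768] [ 1.83536745 -5.99573709  0.79362076] 12.4667
```

View pics/c10.png

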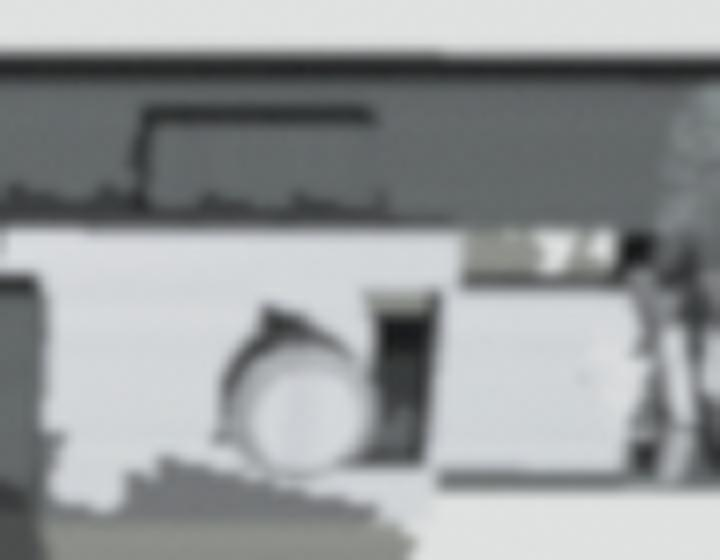

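Call:
apply_moves --pt "0.0002 -0.001 0" --pt "0.0002 -0.001 0" --pt "0.0002 -0.001 0" --pt "0 0 0" --pt "0 0 0" --turn '[0,0,0,0,0]'

```text
t: 12.88
tcp_pos: [0.5425, 0.0997, 0.0853]
ee_rot: [-0.0, 0.993, 0.12, 0.0]
ft_force: [0.3, 0.7, -2.0]
opening: 0.0228
```

```bash
python3 - <<'E'
from m import *
snap('wrist','w12.png');snap('side','s12.png')
st=arm.read_state();print(st['tcp_pos'],toR(st['tcp_pos']),st['ft_force'],st['t'])
crop('w12.png',310,200,400,270,8,'c10.png')
crop('s12.png',250,170,350,270,6,'c9.png')
E
```

```text
[0.54243229 0.09959393 0.0852565 ] [ 0.08672395 -0.00128025] [-0.64204905 -0.74845512 -1.75038782] 12.9833
```

View pics/c10.png

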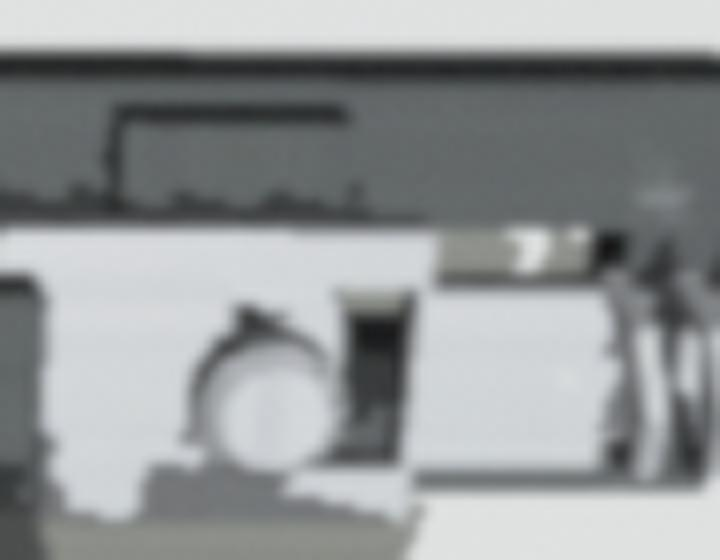

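View pics/c9.png

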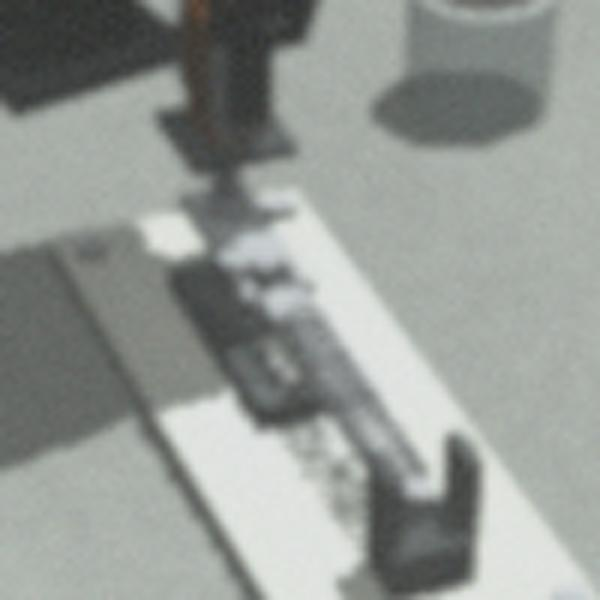

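Call:
apply_moves --pt "0 0 0.002" --pt "0 0 0.003" --pt "0 0 0.003" --pt "0 0 0.003" --pt "0 0 0" --turn '[0,0,0,0,0]'

```text
t: 13.4
tcp_pos: [0.5429, 0.0994, 0.0971]
ee_rot: [-0.0, 0.993, 0.12, 0.001]
ft_force: [1.0, -0.6, -2.1]
opening: 0.0236
```

```bash
python3 - <<'E'
from m import *
snap('wrist','w13.png');snap('side','s13.png')
st=arm.read_state();print(st['tcp_pos'],toR(st['tcp_pos']),st['ft_force'],st['t'])
crop('w13.png',310,200,400,270,8,'c10.png')
crop('s13.png',250,170,350,270,6,'c9.png')
E
```

```text
[0.54265177 0.09933844 0.0965422 ] [ 0.08642395 -0.00143338] [ 0.21800854  0.3279333  -1.21668515] 13.5
```

View pics/c10.png

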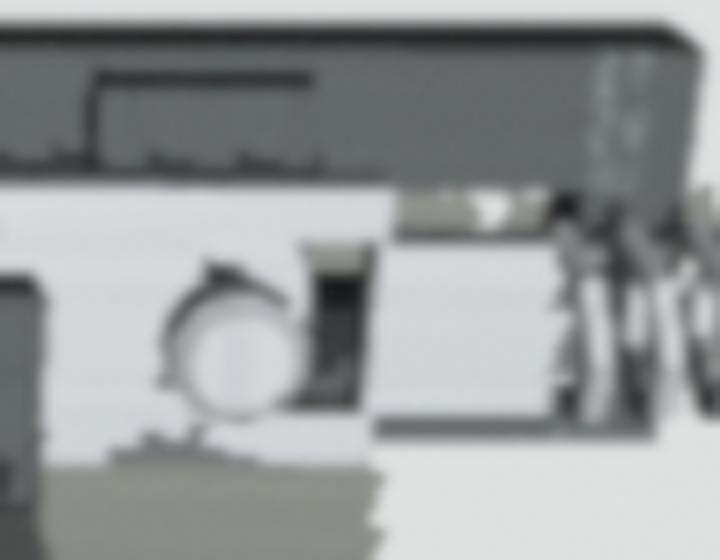

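View pics/c9.png

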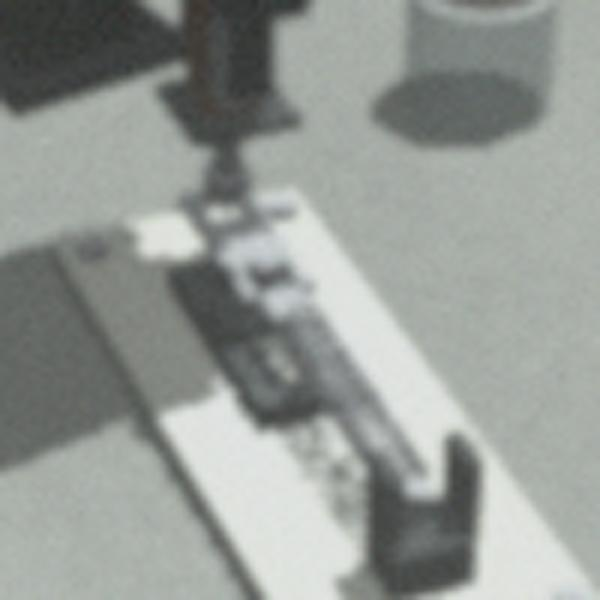

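Call:
apply_moves --pt "0 0 0.01" --pt "0 0 0.025" --pt "0 0 0.025" --pt "0 0 0.023" --pt "-0.005 0.018 0" --pt "-0.008 0.032 0" --pt "-0.008 0.032 0" --pt "-0.008 0.033 0" --pt "-0.008 0.033 0" --pt "-0.008 0.03 0" --pt "0 0.019 0" --pt "0 0 0" --turn '[0,0,0,0,0.03,0.03,0.03,0.03,0.03,0.03,0.025,0]'

```text
t: 14.5
tcp_pos: [0.4961, 0.3013, 0.1798]
ee_rot: [-0.001, 0.974, 0.225, 0.0]
ft_force: [-0.6, -0.1, -1.8]
opening: 0.0227
```

Call:
apply_moves --pt "0 0 0" --pt "0 0 0" --turn '[0,0]'

```text
t: 14.67
tcp_pos: [0.4977, 0.2956, 0.1792]
ee_rot: [0.0, 0.975, 0.221, -0.0]
ft_force: [-1.1, -0.9, -1.9]
opening: 0.023
```

```bash
python3 - <<'E'
from m import *
snap('wrist','w14.png');sd=snap('side','s14.png');snap('top','t14.png')
st=arm.read_state();t=st['tcp_pos'];print(t,st['ft_force'],st['t'],st['ee_rot'])
crop('s14.png',200,60,320,200,4,'c9.png')
print('pin exp',proj(sd,[t[0],t[1],t[2]-.0526]),'stand rim centre',proj(sd,[.4975,.296,.052]))
E
```

```text
[0.49795061 0.29522099 0.17933471] [-1.57935255 -0.31174311 -1.64941511] 14.8167 [ 2.11540048e-04  9.75451557e-01  2.20214023e-01 -1.45592583e-05]
pin exp (np.float64(257.84011105623813), np.float64(130.8650670338759)) stand rim centre (np.float64(258.52499652185145), np.float64(158.4235969108482))
```

View pics/w14.png

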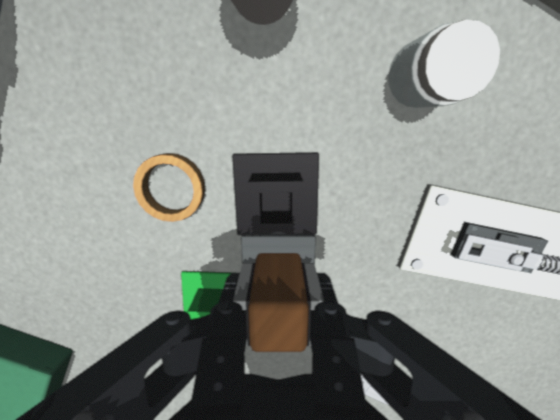

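View pics/c9.png

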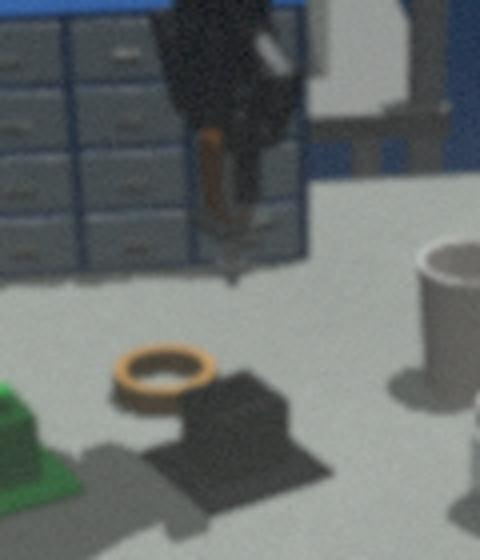

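Call:
apply_moves --pt "-0.0005 0.001 -0.01" --pt "0 0 -0.02" --pt "0 0 -0.02" --pt "0 0 -0.02" --pt "0 0 -0.02" --pt "0 0 -0.01" --pt "0 0 -0.005" --pt "0 0 -0.004" --pt "0 0 0" --pt "0 0 0" --turn '[0,0,0,0,0,0,0,0,0,0]'

```text
t: 15.65
tcp_pos: [0.4974, 0.2976, 0.0709]
ee_rot: [-0.0, 0.975, 0.221, 0.0]
ft_force: [-0.7, 1.0, -1.5]
opening: 0.023
```

Call:
apply_moves --pt "0 0 -0.002" --pt "0 0 -0.002" --pt "0 0 -0.001" --pt "0 0 0" --turn '[0,0,0,0]'

```text
t: 15.98
tcp_pos: [0.497, 0.2973, 0.0653]
ee_rot: [-0.0, 0.975, 0.221, 0.0]
ft_force: [-0.0, -0.1, -1.6]
opening: 0.0234
```

Call:
apply_moves --pt "0 0 -0.001" --pt "0 0 0" --pt "0 0 0" --turn '[0,0,0]'

```text
t: 16.23
tcp_pos: [0.4971, 0.2974, 0.0646]
ee_rot: [-0.0, 0.975, 0.221, 0.0]
ft_force: [-1.9, -1.6, 5.7]
opening: 0.0229
```

```bash
python3 - <<'E'
from m import *
sd=snap('side','s15.png')
st=arm.read_state();t=st['tcp_pos'];print(t,st['ft_force'],st['t'])
crop('s15.png',200,100,320,220,5,'c9.png')
E
```

```text
[0.49717195 0.29743914 0.06464468] [-2.02405332 -2.13657669  6.32508287] 16.2833
```

View pics/c9.png

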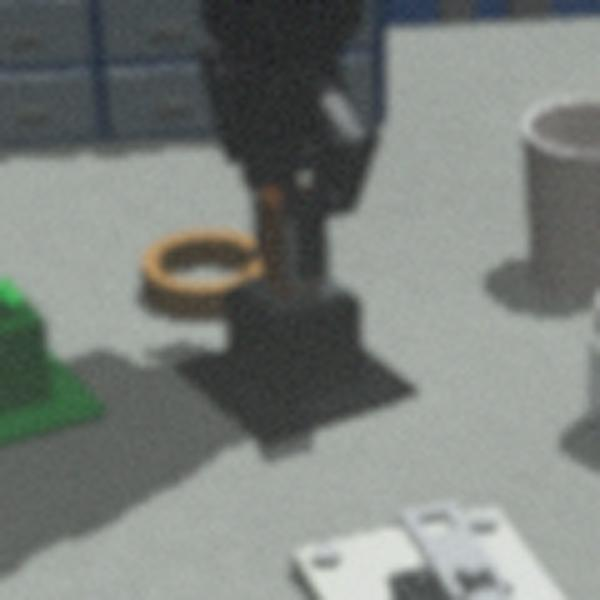

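Flange is on the rim (contact 7 N at the original height). Release and retreat.

Call:
apply_moves --pt "0 0 0" --pt "0 0 0" --pt "0 0 0" --pt "0 0 0" --pt "0 0 0" --pt "0 0 0" --pt "0 0 0" --pt "0 0 0" --turn '[0,0,0,0,0,0,0,0]' --gripper 0.07

```text
t: 16.95
tcp_pos: [0.4971, 0.2973, 0.0643]
ee_rot: [-0.0, 0.975, 0.221, 0.0]
ft_force: [0.5, -0.3, -0.9]
opening: 0.07
```

Call:
apply_moves --pt "0 0 0.005" --pt "0 0 0.015" --pt "0 0 0.025" --pt "0 0 0.025" --pt "0 0 0.025" --pt "0 0 0.025" --pt "0 0 0.02" --pt "0 0 0" --pt "0 0 0" --turn '[0,0,0,0,0,0,0,0,0]'

```text
t: 17.7
tcp_pos: [0.4975, 0.2976, 0.2056]
ee_rot: [-0.0, 0.975, 0.221, 0.001]
ft_force: [-0.3, -0.1, -1.0]
opening: 0.0703
```

```bash
python3 - <<'E'
from m import *
snap('wrist','w16.png');sd=snap('side','s16.png');snap('top','t16.png')
st=arm.read_state();t=st['tcp_pos'];print(t,st['ft_force'],st['t'])
crop('s16.png',190,110,350,290,3.3,'c9.png')
crop('s16.png',255,190,335,270,7,'c10.png')
E
```

```text
[0.49662878 0.29696859 0.20344564] [ 0.01431345 -0.40335171 -0.8209673 ] 17.85
```

View pics/w16.png

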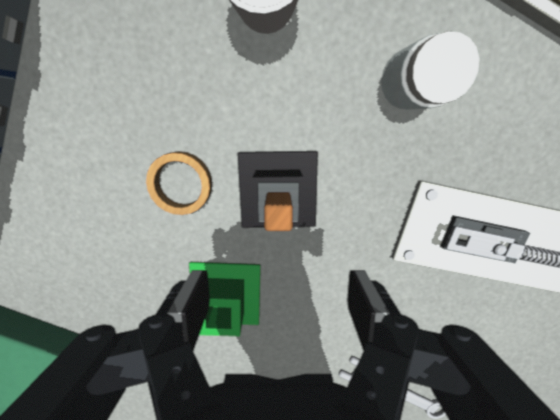

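View pics/c9.png

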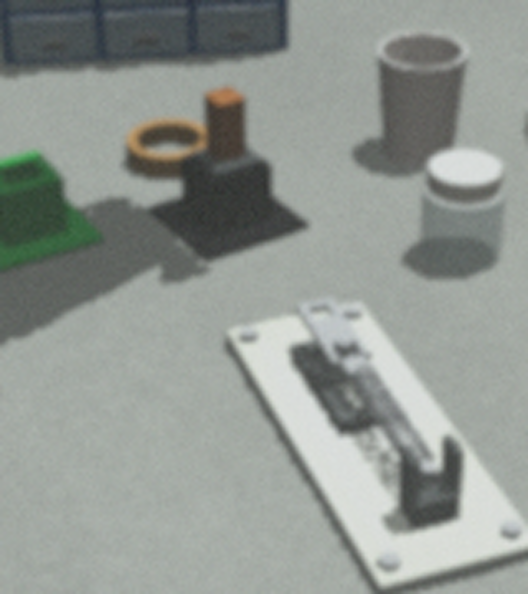

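View pics/t16.png

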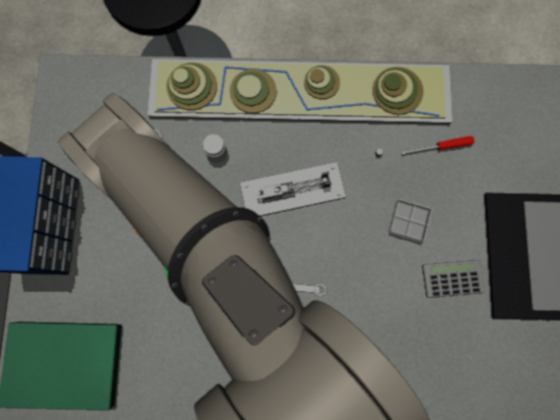

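```bash
python3 - <<'E'
from m import *
crop('w16.png',390,170,560,280,4.5,'c10.png')
meas('w16',0,0,1,[('head',500,249,.0495)])
E
```

```text
head [47.6 -1.3]
```

View pics/c10.png

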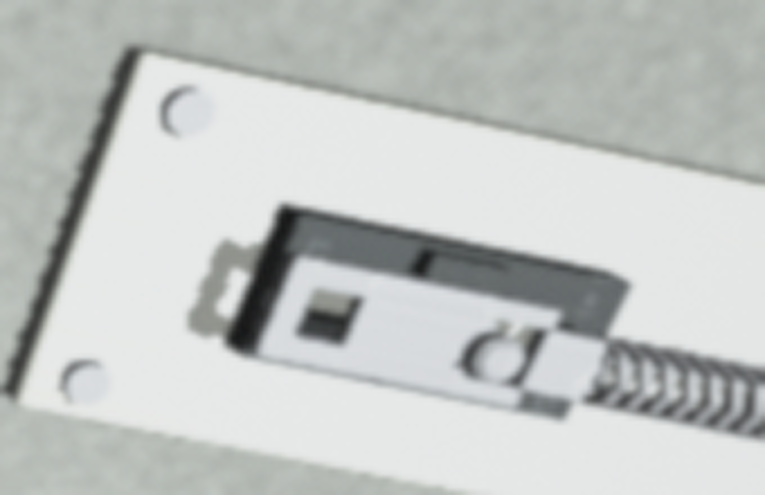

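The head sits over the slot's outer edge, so the plate is held level under it.

```bash
python3 -c "
from bench import arm
print(arm.hand_in())"
```

```text
the job is handed in; nothing more can be done
None
```

The spring is hooked on the stud and the puller is standing upright in its black stand again. I handed the job in at about 18 s on the robot clock; no verdict was reported.

- **Finding the stud:** I measured it in the wrist camera at about x 45 mm on the rig. I stretched the spring in steps until the head was centred in the slot, to within about 1 mm.
- **Forces and stretch:** The pull peaked at about 10 N, for an estimated stretch of about 39 mm at most. That is below the 25 N and 60 mm limits.
- **Seating:** I lowered the plate and let the spring draw it in, and the pull on the wrist dropped to about zero as the stud took the load. The last pictures show the stud's head lapping over the slot's outer edge, with the plate level under it.
- **Puller:** The flange met the rim at the original height with about 7 N. After release it stood upright with the gripper clear.
- **Bystanders:** The jar, ring and slug look unmoved in the final pictures, judged by eye. In the last top view the arm hides the ring, but it shows in the wrist and side views.
- **Disagreements:** The stud's position varied by 1–2 mm between views. In the final oblique view the head read x 47.6 against 45 mm. I relied on the close-up view when seating the plate.

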